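Open the child-resistant solvent bottle

TASK

Open the amber bottle in the rack: its white cap is child-resistant, so press it down firmly, but no harder than it needs, while turning it anticlockwise until it just meets its stop. Then lift the cap off, leaving the bottle down in its well, and set it upright in the steel tray, lowering it onto the tray before letting go. Leave everything else where it stands.

Things in the scene. Friction and masses are not known exactly. Their poses are not given: they have to be found in the camera images.
- bottle: Amber square glass bottle (250 ml, about 0.5 kg, label with a red diamond), 64 x 64 mm, loose in one of the rack's three wells (which one varies) with 1 mm play each side: it can turn only a few degrees but can be pulled up. Origin: centre of its underside; z up. Shoulder from 92 to 106 mm height, above it a round neck 35 mm in diameter.
- bottle_neck (a point): On the bottle's axis, 112 mm above its origin, level with the closed cap's skirt edge. Under the cap the neck has three bayonet lugs. Driven anticlockwise (0.1 to 0.25 N m), the inner shell clears them after 14 to 65 degrees (how tight it was is unknown) and 11 degrees later meets a hard stop: there it lifts straight off. Before that, lifting brings the bottle up (5 N).
- cap: White ribbed two-shell child-resistant cap, red anticlockwise arrows on top, round, 52 mm in diameter (53.6 over the ribs), 34 mm high, 60 g. Origin: centre of the skirt's lower edge, 112 mm above the bottle's origin when closed; z up. Unpressed, the outer shell only clicks round (0.03 N m) and opens nothing. Over 45 N of contact force between cap and bottle counts as forcing it (at the stop: about 0.4 N m).
- cap_top (a point): Centre of the cap's top, 34 mm above its origin. Pressed down, the cap gives from about 6 N; whole travel 5.3 mm at about 17 N, then hard. Three dogs of the outer shell must drop between nine of the inner one.
- cap_mid (a point): On the cap's axis at half its height. If dog meets dog the press turns hard at 3 mm, about 10 N: turn it under that load (up to 15 degrees) until they drop in, then press on; they catch after 7 to 25 degrees in all. The inner shell is driven once the cap is at least 4 mm down (12 to 17 N); keep that load while turning.
- rack: Blue block 94 x 360 x 50 mm with three square wells 66.5 mm wide and 42 mm deep in a row along its y axis, 115 mm apart (well floor 8 mm above the bench). Origin: centre of its underside. Fixed. The bottles stand in it parallel to its axes.
- tray: Low square steel tray 170 x 170 mm, rim 14 mm high, wall and floor 4 mm, empty. Origin: centre of its underside; floor 4 mm above it. Fixed.
- bottle_blue: Clear square bottle with a plain blue cap in another well, 64 x 64 mm, 138 mm high. Origin: centre of its underside. Leave alone.
- bottle_ports: Clear square bottle with a black cap with three coloured ports in another well, 64 x 64 mm, 148 mm high. Origin: centre of its underside. Leave alone.
- beaker: Glass beaker, 68 mm in diameter, 85 mm high. Origin: centre of its underside. Leave alone.
- vial_rack: Small blue rack with sample vials, 75 x 130 x 41 mm. Origin: centre of its underside. Leave alone.
- tip_box: Orange pipette tip box, 85 x 120 x 64 mm. Origin: centre of its underside. Leave alone.
- jar: Jar with a black lid, 60 mm in diameter, 90 mm high. Origin: centre of its underside. Leave alone.
- spatula: Spatula lying on the bench, 180 mm long. Leave alone.
Not all that is in view belongs to the job. Several things have the shape of the cap; the one meant has the colours described above. There is more than one size of the bottle; the one meant has the size given above.

How it is judged:
By the outcome, as a careful person would: the job done as asked, in the order asked, and still so for the second after the job is handed in, with the robot touching nothing.
It also fails if it takes over 70 s, if anything falls off the work surface, if the arm or the gripper's body presses on something with over 40 N, if the wrist force passes 120 N, or if a joint passes its speed limit or range.

ROBOT

A 6-joint arm with a two-finger parallel gripper is mounted at the origin on the work surface. World frame = base frame: x ahead of the robot, y to its left, z up, the work surface at z = 0. Lengths are in m, angles in rad, forces in N, time in s.
With the tool pointing down it reaches from about 0.35 to 1 m from the base axis. Payload 7.1 kg.
Tool frame: the origin (TCP) lies between the finger pads; the fingertips stand 22 mm ahead of it and the grasp point (between the pads) lies 3 mm ahead of it; x points along the fingers, y is the direction in which the jaws open and shut, and the axes are right-handed (so a half turn about x gives the same grasp; the last joint's range is limited). The gripper opens to 85 mm and grips with 20 to 120 N. Pads are 22 mm wide; open, the fingers measure 114 mm over their backs; the gripper's body (76 mm by 85 mm) begins 54 mm behind the grasp point. The pads swing forward as they close: fully open they stand 13 mm farther back than shut.
Start: joints at [1.211, 0.423, 1.63, -0, 1.089, -0.019], TCP at [0.209, 0.589, 0.215] pointing down, gripper open.
Joint ranges: [-3, 3], [-0.9, 2.11], [0.09, 2.58], [-1.31, 4.45], [0.11, 2.69], [-2.54, 2.54]. Speed limits (rad/s): [2.39, 2.39, 3.01, 3.14, 3.14, 3.14].

INTERFACE

Orientations are given as a rotation vector (axis times angle).
In Python, from rig import manip gives the robot as it stands. The module is installed in compiled form; this text tells all that it offers. Calls block until the motion is done:
- manip.move_to(position, orientation): joint-space move of the TCP to a pose.
- manip.servo_line(position, orientation=None, rate=0.15): straight line of the TCP; orientation=None keeps the orientation; rate is the mean speed in m/s.
- manip.set_joints(angles): joint-space move.
- manip.command_gripper(opening, f_grip=None): finger opening in m; f_grip is the grip in N (None keeps the last); returns when the fingers have stopped.
- manip.hold(seconds).
- manip.solve_ik(position, orientation): joint angles nearest the present ones, or None.
- manip.camera(name): name is "scene" or "top"; returns a dict with "image" (400x640x3 uint8, red, green, blue), "fx", "fy", "cx", "cy" (pixels), "cam_to_world" (4x4, takes a point from camera to world coordinates). Camera axes: x right, y down, z forward; pixel columns grow to the right and rows downward; lengths in m; the calibration is good to about 2 mm. A picture is of the moment at which its call begins. There is no depth.
A pose or a line that the arm cannot do raises manip.IKError and nothing moves.
- manip.sign_off(): hands the job in, once; it reports no verdict.
Readings, each from a call of its own:
- manip.get_time(): time.
- manip.get_joint_positions(): joint angles.
- manip.get_joint_vel(): joint speeds.
- manip.get_tau(): joint torques, N m.
- manip.get_position(): TCP position.
- manip.get_ee_rot(): TCP orientation.
- manip.get_contact_force(): force on the tool from outside, world axes, zero at the start.
- manip.get_torque(): the same for the moment, N m.
- manip.get_width(): finger opening in m.
Only numpy, scipy, OpenCV 4.12 (cv2) and the standard library are available. Lean on these libraries where they do the work, as an engineer would, in place of code of your own. Each camera call takes 0.05 s, during which the arm holds its last target. There are 200 camera calls.

## Working session

There is one attempt and no reset: what is moved stays moved. The work goes in short steps, each a Python script; the robot and the scene stay as the last script left them, time stands still between calls to the robot, and variables do not carry over. Pictures are saved under pics/ and viewed, about 8 in all and at most 12, crops included, and the job is handed in when it is done.

```bash
mkdir -p pics; cat > h.py <<'E'
from rig import manip as m
import numpy as np, cv2
def snap(n,f):
    c=m.camera(n); cv2.imwrite(f,c["image"][:,:,::-1]); np.savez(f[:-4]+".npz",**{k:np.array(v) for k,v in c.items()}); return c
def ray(c,u,v,z):
    T=np.array(c["cam_to_world"]); d=T[:3,:3]@np.array([(u-c["cx"])/c["fx"],(v-c["cy"])/c["fy"],1]); o=T[:3,3]
    return o+d*(z-o[2])/d[2]
def proj(c,p):
    T=np.array(c["cam_to_world"]); q=T[:3,:3].T@(np.array(p)-T[:3,3]); return c["fx"]*q[0]/q[2]+c["cx"],c["fy"]*q[1]/q[2]+c["cy"]
E
python3 - <<'E'
from h import *
for n in("scene","top"):
    c=snap(n,f"pics/{n}0.png"); print(n,c["fx"],c["cx"],c["cy"],np.round(c["cam_to_world"],3).tolist())
print(m.get_time(),m.get_ee_rot(),m.get_position(),m.get_contact_force())
E
```

```text
scene 393.3623555517997 317.8015637453248 196.6337255220396 [[0.654, 0.402, -0.641, 1.285], [0.757, -0.35, 0.552, -0.583], [-0.003, -0.846, -0.533, 0.71], [0.0, 0.0, 0.0, 1.0]]
top 391.4709644144295 314.2094850645439 201.90169865534082 [[-0.017, -0.981, 0.195, 0.349], [-1.0, 0.017, -0.003, 0.038], [-0.0, -0.195, -0.981, 1.162], [0.0, 0.0, 0.0, 1.0]]
0.1 [ 0.2663438   1.5544578  -0.26849255] [0.20869631 0.58858825 0.21450654] [-0.08229546 -0.42823487  0.22854159]
```

View pics/scene0.png

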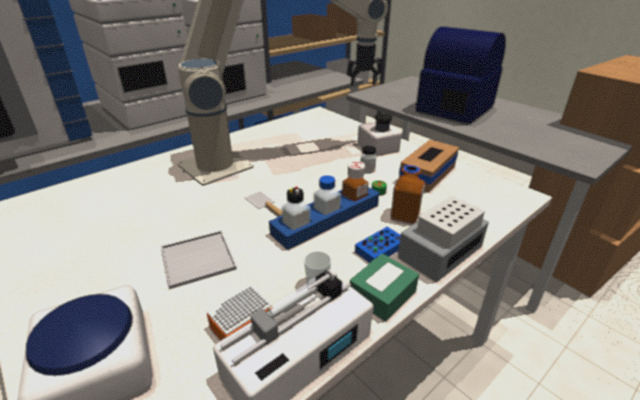

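View pics/top0.png

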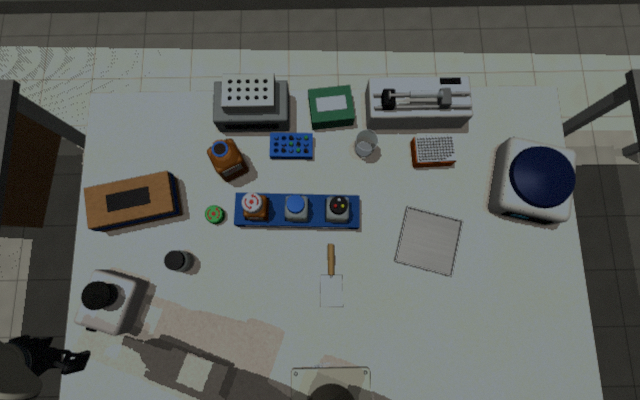

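Top view: white cap with red marks on the amber bottle in the rack's left well at (253,204). It could be confused with the green cap with red marks lying at (215,214), or the larger amber bottle with a blue cap at (226,158). The tray is at (429,241). In the scene view the cap is at (356,172). I choose the white cap in the rack and check it in a close crop.

```bash
python3 - <<'E'
from h import *
a=cv2.imread("pics/top0.png")[180:250,190:290]; b=cv2.imread("pics/scene0.png")[145:215,320:420]
cv2.imwrite("pics/crop1.png",cv2.resize(np.hstack([a,b]),None,fx=4,fy=4,interpolation=cv2.INTER_CUBIC))
t=np.load("pics/top0.npz"); s=np.load("pics/scene0.npz")
im=t["image"].astype(int); R,G,B=im[...,0],im[...,1],im[...,2]
# cap: white/red region in window
w=np.zeros(R.shape,bool); w[185:222,238:272]=1
mk=(w&(R>150)&(abs(R-G)<40)&(B>120))|(w&(R>130)&(G<90)&(B<90))
n,l,st,ce=cv2.connectedComponentsWithStats(mk.astype(np.uint8))
for i in range(1,n):
    if st[i,4]>20: print("cap",st[i],ce[i],ray(t,*ce[i],.154))
# rack blue
mk=((B>R+40)&(B>G+20)); mk[:185]=0; mk[235:]=0; mk[:,:225]=0; mk[:,370:]=0
ys,xs=np.nonzero(mk); r=cv2.minAreaRect(np.c_[xs,ys].astype(np.float32)); print("rack",r)
for p in cv2.boxPoints(r): print(ray(t,*p,.05))
# tray
g=cv2.cvtColor(t["image"],cv2.COLOR_RGB2GRAY); sub=g[195:285,385:475]
print("bench",np.median(sub[:10]),"tray",np.median(sub[35:55,35:55]))
mk=(sub<(np.median(sub[:8])*.5+np.median(sub[35:55,35:55])*.5)).astype(np.uint8)
cs=cv2.findContours(mk,cv2.RETR_EXTERNAL,cv2.CHAIN_APPROX_NONE)[0]; c=max(cs,key=cv2.contourArea)
r=cv2.minAreaRect(c); print(r)
for p in cv2.boxPoints(r)+[385,195]: print(ray(t,*p,.014))
E
```

```text
rack ((296.240478515625, 209.63999938964844), (124.28009796142578, 31.990482330322266), 1.3971812725067139)
[0.50931044 0.26633766 0.05      ]
[0.60318239 0.26623986 0.05      ]
[ 0.58802388 -0.0950238   0.05      ]
[ 0.49454723 -0.08913858  0.05      ]
bench 138.0 tray 124.0
((43.61764907836914, 46.02941131591797), (63.30179977416992, 59.90629577636719), 14.03624439239502)
[ 0.39470781 -0.18404626  0.014     ]
[ 0.5655185  -0.23685821  0.014     ]
[ 0.51614839 -0.41591001  0.014     ]
[ 0.34802868 -0.35841534  0.014     ]
```

View pics/crop1.png

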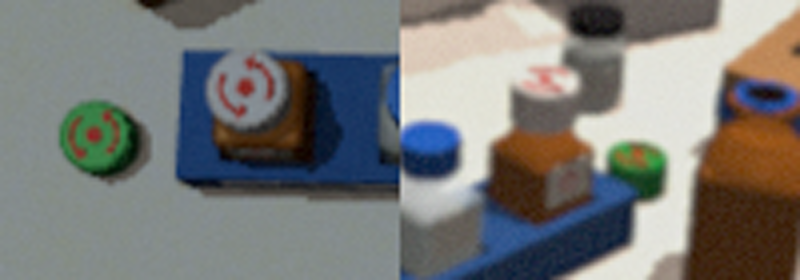

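The crop confirms it: white ribbed cap with red arrows on the amber bottle in the rack (top view centre about (251.7,202)); the green cap is separate. Next I measure the red-mark centroid in both views and plan the wrist angles.

```bash
cat >> h.py <<'E'
from scipy.spatial.transform import Rotation as Ro
def rot(a):
    c,s=np.cos(a),np.sin(a); return Ro.from_matrix(np.array([[0,c,s],[0,s,-c],[-1,0,0]])).as_rotvec()
E
python3 - <<'E'
from h import *
def redc(c,x0,x1,y0,y1):
    im=c["image"][y0:y1,x0:x1].astype(float); e=im[...,0]-np.maximum(im[...,1],im[...,2])-25
    # exclude amber: needs G~B
    e[(abs(im[...,1]-im[...,2])>25)]=0; w=np.clip(e,0,None); yy,xx=np.mgrid[y0:y1,x0:x1]; return (w*xx).sum()/w.sum(),(w*yy).sum()/w.sum(),(w>0).sum()
t=np.load("pics/top0.npz"); s=np.load("pics/scene0.npz")
a=redc(t,243,261,193,211); b=redc(s,347,366,160,175)
print(a,ray(t,a[0],a[1],.154)); print(b,ray(s,b[0],b[1],.154))
d=ray(t,a[0],a[1],.154);print("proj in scene",proj(s,d), "well pred in top",proj(t,[.5535,.202,.154]),"in scene",proj(s,[.5535,.202,.154]))
# rack corners via scene check
for p in([.556,.2663,.05],[.5413,-.092,.05]): print(proj(s,p))
p=[.553,.202,.25]
for deg in range(-180,181,30):
    q=m.solve_ik(p,rot(np.radians(deg))); print(deg,None if q is None else np.round(q,2))
print(np.round(Ro.from_rotvec(m.get_ee_rot()).as_matrix(),2).tolist())
E
```

```text
(np.float64(251.0206733608978), np.float64(201.26580035440048), np.int64(55)) [0.55412454 0.20098141 0.154     ]
(np.float64(355.95255813953486), np.float64(164.47720930232558), np.int64(51)) [0.55343605 0.20018148 0.154     ]
proj in scene (np.float64(356.29927085178804), np.float64(164.476079720599)) well pred in top (np.float64(250.62923675602448), np.float64(201.50539010245672)) in scene (np.float64(356.38741283707157), np.float64(164.30236692396585))
(np.float64(369.164443159399), np.float64(186.84723439247293))
(np.float64(277.4995043057076), np.float64(227.964625169006))
-180 None
-150 None
-120 [0.33 0.33 1.68 0.   1.13 2.42]
-90 [ 0.33  0.33  1.68 -0.    1.13  1.9 ]
-60 [ 0.33  0.33  1.68 -0.    1.13  1.38]
-30 [0.33 0.33 1.68 0.   1.13 0.85]
0 [ 0.33  0.33  1.68 -0.    1.13  0.33]
30 [ 0.33  0.33  1.68  0.    1.13 -0.19]
60 [ 0.33  0.33  1.68 -0.    1.13 -0.72]
90 [ 0.33  0.33  1.68 -0.    1.13 -1.24]
120 [ 0.33  0.33  1.68 -0.    1.13 -1.76]
150 [ 0.33  0.33  1.68 -0.    1.13 -2.29]
180 None
[[-0.0, 0.33, 0.94], [-0.0, 0.94, -0.33], [-1.0, -0.0, -0.0]]
```

```bash
python3 - <<'E'
from h import *
a=np.radians(-10); P=np.array([.5537,.2006,.26])
def st(s): print(s,round(m.get_time(),2),np.round(m.get_position(),4),np.round(m.get_contact_force(),2),np.round(m.get_torque(),3),round(m.get_width(),4))
st("0"); m.command_gripper(.085); m.move_to(P,rot(a)); st("above")
P[2]=.155; m.servo_line(P,rate=.15); st("near"); 
P[2]=.143; m.servo_line(P,rate=.08); st("down")
m.command_gripper(.06,70); st("60"); snap("scene","pics/s1.png"); snap("top","pics/t1.png")
i=cv2.imread("pics/s1.png")[110:230,290:430]; cv2.imwrite("pics/crop2.png",cv2.resize(i,None,fx=5,fy=5,interpolation=cv2.INTER_CUBIC))
E
```

```text
0 0.1 [0.2087 0.5886 0.2145] [-0.08 -0.43  0.23] [-0.065 -0.029  0.002] 0.0857
above 2.21 [0.5534 0.2015 0.2599] [ 0.63 -0.17 -0.99] [ 0.025 -0.019 -0.012] 0.085
near 3.06 [0.5543 0.201  0.1557] [-0.09 -0.92  1.09] [-0.049 -0.007  0.044] 0.0846
down 3.36 [0.5534 0.2005 0.1428] [0.49 0.17 0.37] [-0.009  0.026  0.033] 0.0849
60 3.73 [0.5538 0.2006 0.1432] [-0.11 -0.28 -0.53] [ 0.003 -0.038 -0.019] 0.0599
```

View pics/crop2.png

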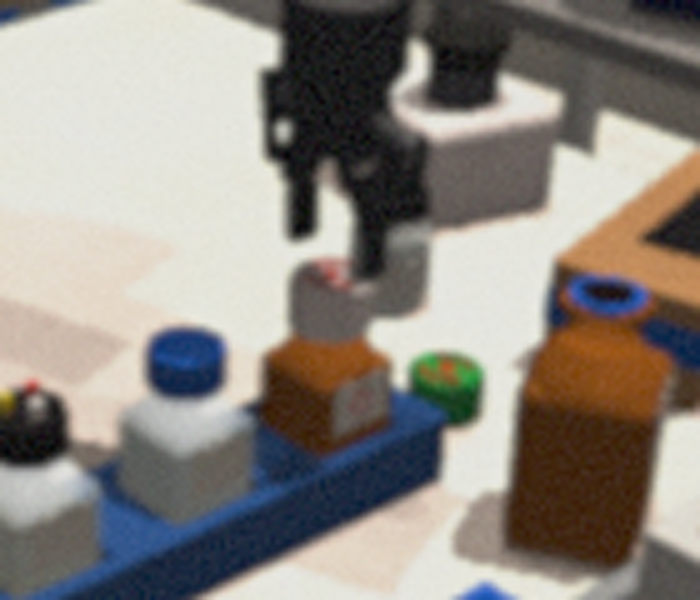

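The fingers are either side of the cap, but the tips look higher than expected: left tip at about (350,157), right at (364,165) in the scene view. I compare with projections.

```bash
python3 - <<'E'
from h import *
s=np.load("pics/s1.npz"); t=np.load("pics/t1.npz"); P=np.array([.5537,.2006,0]); d=np.array([np.cos(-.1745),np.sin(-.1745),0])
for z in(.115,.125,.135,.145,.155,.165):
    print(z,[np.round(proj(s,P+k*d+[0,0,z]),1).tolist() for k in(-.035,.035)])
i=cv2.imread("pics/t1.png")[160:250,200:320]; j=cv2.imread("pics/s1.png")[140:200,320:400]
cv2.imwrite("pics/crop3.png",np.hstack([cv2.resize(i,(480,360),interpolation=cv2.INTER_CUBIC)[:,120:400],cv2.resize(j,(480,360),interpolation=cv2.INTER_NEAREST)]))
E
```

```text
0.115 [[349.1, 171.0], [362.2, 180.5]]
0.125 [[349.2, 168.2], [362.4, 177.6]]
0.135 [[349.3, 165.4], [362.6, 174.7]]
0.145 [[349.4, 162.6], [362.8, 171.8]]
0.155 [[349.6, 159.7], [363.0, 168.8]]
0.165 [[349.7, 156.8], [363.2, 165.9]]
```

View pics/crop3.png

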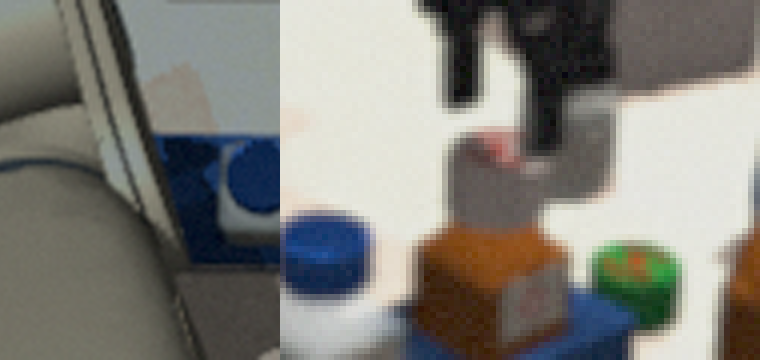

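```bash
python3 - <<'E'
from h import *
s=np.load("pics/scene0.npz")
a0=np.arctan2(.94,.33);d=np.array([np.cos(a0),np.sin(a0),0]);P=np.array([.2087,.5886,0])
for z in(.173,.193,.213,.233,.253): print(z,[np.round(proj(s,P+k*d+[0,0,z]),1).tolist() for k in(-.05,.05)])
i=cv2.cvtColor(s["image"],cv2.COLOR_RGB2GRAY)[60:100,340:390]; 
for r in range(0,40,2): print(60+r,''.join('#' if v<50 else '+' if v<80 else '.' for v in i[r]))
m.command_gripper(.048,40)
print(m.get_time(),m.get_width(),m.get_contact_force(),m.get_torque())
s1=snap("scene","pics/s2.png"); i=cv2.cvtColor(s1["image"],cv2.COLOR_RGB2GRAY)[135:185,335:385]
for r in range(0,50,2): print(135+r,''.join('#' if v<50 else '+' if v<80 else '.' for v in i[r]))
E
```

```text
0.173 [[351.6, 103.9], [373.3, 100.9]]
0.193 [[351.8, 99.1], [373.7, 96.2]]
0.213 [[352.1, 94.3], [374.0, 91.4]]
0.233 [[352.3, 89.4], [374.4, 86.6]]
0.253 [[352.5, 84.4], [374.8, 81.7]]
60 ........+++.....+###################+########+....
62 ........+#####+###################+++########+....
64 .......+######++#################+...+#######+....
66 .......+#####+++#################+...+#######+....
68 ......++####+++###################+..+######++....
70 ......+#####+#############++++++####+#######+.....
72 ......+############++............+##########+.....
74 .......+#########+...............+####+++###+.....
76 ..........+####++................+##+...+###+.....
78 ...........+##+..................+##+...+##++.....
80 ...........+##+..................+#++...+###......
82 ...........+##++++++++++........+##+....+##+......
84 .........++##+++++++.............+++..............
86 ..+++++++++++++++.................................
88 ++++++.....++.+++.................................
90 ............+++...................................
92 ..............................................
[... 945 characters left out ...]
...............+####+...................
161 .........................+####++..................
163 ........................++####+...................
165 ................++++....+++++.....................
167 .................++++.............................
169 ..................................................
171 ..................................................
173 ..................................................
175 ..................................................
177 ..................................................
179 ..................................................
181 ..........+++.....................................
183 ........++++++++..................................
```

Closing to 48 mm met nothing, so the tips really aren't at the cap. In scene0 they were also about 35–50 mm off along the camera ray. I use top0 to tell whether that offset is height or horizontal.

```bash
python3 - <<'E'
from h import *
t=np.load("pics/top0.npz"); s=np.load("pics/scene0.npz")
a0=np.arctan2(.94,.33);d=np.array([np.cos(a0),np.sin(a0),0])
for n,P in(("nominal",[.2087,.5886,.193]),("high",[.2087,.5886,.243]),("shift",[.1487,.6402,.193])):
    print(n,[np.round(proj(c,np.array(P)+k*d),1).tolist() for c in (t,s) for k in(-.05,.05)])
print("base",proj(t,[0,0,0]),ray(t,291,369,.01),ray(t,371,369,.01))
b=cv2.imread("pics/top0.png")[320:400,0:120]; c=cv2.imread("pics/scene0.png")[40:120,320:400]; 
b=cv2.resize(b,None,fx=4,fy=4,interpolation=cv2.INTER_CUBIC);c=cv2.resize(c,None,fx=4,fy=4,interpolation=cv2.INTER_CUBIC)
cv2.imwrite("pics/crop4.png",np.clip(np.hstack([b,c]).astype(float)*1.8+20,0,255).astype(np.uint8))
E
```

```text
nominal [[101.0, 351.7], [62.2, 337.6], [351.8, 99.1], [373.7, 96.2]]
high [[89.0, 355.7], [48.1, 340.8], [352.4, 86.9], [374.6, 84.2]]
shift [[76.4, 379.4], [37.3, 365.0], [350.4, 93.1], [371.4, 90.4]]
base (np.float64(330.4234893666162), np.float64(409.4872016009251)) [0.10811129 0.10678355 0.01      ] [ 0.10438686 -0.11446791  0.01      ]
```

View pics/crop4.png

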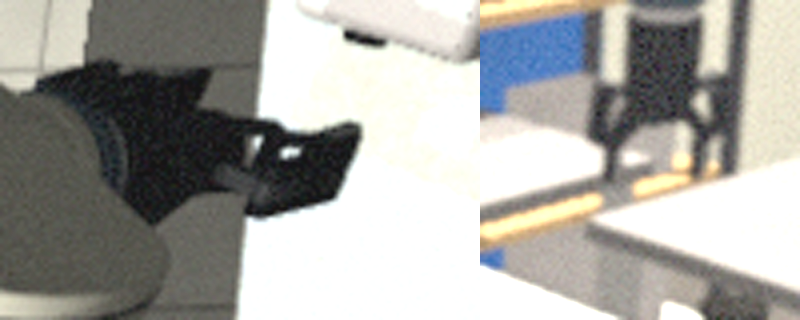

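Top0 shows the finger tip near (88,361), scene0 at (353,84)/(375,84). That fits tips about 40 mm higher than the stated tool geometry, with lateral position right. The arm is simply too high, so I lower with force guarding and look again.

```bash
python3 - <<'E'
from h import *
m.command_gripper(.07); P=np.array([.5537,.2006,.143]); R=rot(np.radians(-10))
for z in np.arange(.135,.108,-.0065):
    P[2]=z; m.servo_line(P,R,rate=.06); f=m.get_contact_force(); print(round(z,4),round(m.get_time(),2),np.round(f,1))
    if abs(f[2])>4: break
s1=snap("scene","pics/s3.png"); 
cv2.imwrite("pics/crop5.png",cv2.resize(cv2.imread("pics/s3.png")[130:210,310:410],None,fx=6,fy=6,interpolation=cv2.INTER_CUBIC))
E
```

```text
0.135 4.79 [0.4 0.5 0.9]
0.1285 5.05 [-1.5 -0.6 -0.1]
0.122 5.31 [ 0.5  0.7 -0.5]
0.1155 5.57 [ 0.8 -0.5 -0.2]
0.109 5.83 [-0.4 -0.  -0.4]
```

View pics/crop5.png

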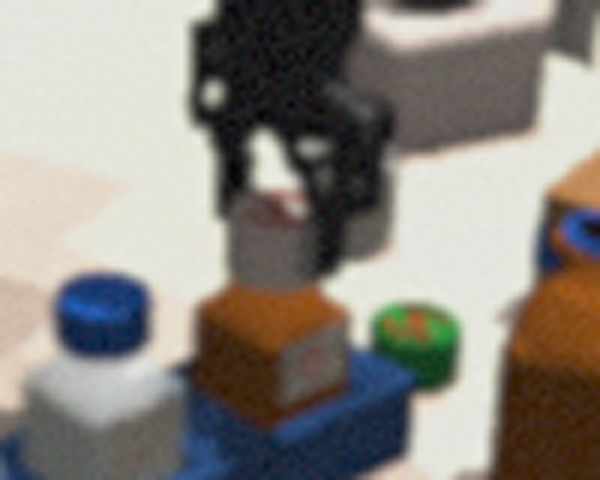

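Now the fingers straddle the cap (right tip at about (364,176), z ≈ 0.13). I close and check the width and lateral forces.

```bash
python3 - <<'E'
from h import *
P=np.array([.5537,.2006,.107]); R=rot(np.radians(-10)); m.servo_line(P,R,rate=.05)
def st(s): print(s,round(m.get_time(),2),np.round(m.get_position(),4),np.round(m.get_contact_force(),2),np.round(m.get_torque(),3),round(m.get_width(),4))
m.command_gripper(.057,70); st("57"); m.command_gripper(.045,70); st("grip"); m.hold(.1); st("g2")
m.servo_line(P+[0,0,-.001],R,rate=.02); st("-1mm")
F=[];T=[]
for i in range(10): F.append(m.get_contact_force()); T.append(m.get_torque())
print(np.std(F,0),np.std(T,0),m.get_time())
t=m.get_time(); m.servo_line(P+[0,0,-.001],rot(np.radians(-8)),rate=.02); print("rot2deg",m.get_time()-t); st("r")
E
```

```text
57 6.41 [0.5537 0.2006 0.107 ] [ 0.41 -0.07 -0.2 ] [ 0.033  0.026 -0.035] 0.0568
grip 6.62 [0.5536 0.2007 0.1074] [-2.58 -0.33  4.59] [0.002 0.424 0.046] 0.0511
g2 6.72 [0.5536 0.2007 0.1073] [-2.65 -0.2   4.53] [ 0.04   0.454 -0.029] 0.0509
-1mm 6.97 [0.5537 0.2007 0.1064] [-3.    0.47  6.13] [-0.015  0.531 -0.031] 0.0504
[0. 0. 0.] [0.00000000e+00 1.11022302e-16 6.93889390e-18] 6.975
rot2deg 0.25
r 7.22 [0.5537 0.2007 0.1064] [-3.06  0.01  7.12] [ 0.021  0.55  -0.001] 0.051
```

```bash
cat >> h.py <<'E'
P0=np.array([.5537,.2006])
def step(z,deg,rate=.02):
    m.servo_line(np.r_[P0,z],rot(np.radians(deg)),rate=rate); return m.get_contact_force(),m.get_torque()
E
python3 - <<'E'
from h import *
z=.106
while z>.0990:
    z-=.0005; f,t=step(z,-8); print(round(z*1e3,1),round(m.get_position()[2]*1e3,2),round(m.get_time(),2),np.round(f,1),np.round(t,2))
    if f[2]>12.5: break
E
```

```text
105.5 106.0 7.47 [-2.2  0.4  7.9] [0.03 0.63 0.03]
105.0 105.62 7.72 [-3.5  0.4  8.8] [-0.02  0.63  0.03]
104.5 105.21 7.97 [-4.3 -0.9  9.2] [-0.    0.66 -0.03]
104.0 104.82 8.22 [-3.5 -1.3 10.8] [-0.02  0.71  0.02]
103.5 104.42 8.47 [-3.5 -0.3 10.8] [-0.08  0.72 -0.  ]
103.0 104.05 8.72 [-5.3 -0.6 11.9] [-0.07  0.74  0.01]
102.5 103.68 8.97 [-4.7 -0.7 12.8] [-0.16  0.86  0.05]
```

```bash
python3 - <<'E'
from h import *
import json
z=.1025; deg=-8; off=np.zeros(2); n=0; base=P0.copy(); f=np.array([-4.7,-.7,12.8])
import h
while deg<20:
    e=14.2-f[2]; z+=-np.clip(e*.00015,-.0004,.0005)
    off=np.clip(off+.00006*f[:2],-.0015,.0015); h.P0=base+off
    deg+=1 if f[2]>11.5 else 0
    f,t=step(z,deg); n+=1
    print(deg,round(z*1e3,2),round(m.get_position()[2]*1e3,2),round(m.get_time(),2),np.round(f,1),np.round(t,2))
    if f[2]>18 or t[2]<-.28 or t[2]>.28: break
json.dump([z,deg,off.tolist()],open("st.json","w"))
E
```

```text
-7 102.29 103.56 9.22 [-5.3 -1.  13.8] [-0.14  0.8  -0.  ]
-6 102.22 103.53 9.47 [-4.9 -0.2 13.3] [-0.07  0.81 -0.  ]
-5 102.09 103.44 9.72 [-4.8 -0.4 13.8] [-0.04  0.71 -0.03]
-4 102.03 103.41 9.97 [-3.6 -0.5 13.5] [-0.1   0.67 -0.03]
-3 101.92 103.36 10.22 [-4.2 -0.2 13. ] [-0.11  0.62  0.03]
-2 101.74 103.3 10.47 [-4.4 -1.1 13.8] [-0.15  0.58 -0.07]
-1 101.69 103.3 10.72 [-3.4 -0.7 14.9] [-0.04  0.54 -0.09]
0 101.79 103.38 10.97 [-2.3 -0.3 13.3] [-0.02  0.51 -0.06]
1 101.65 103.35 11.22 [-3.1  0.1 14. ] [-0.03  0.44 -0.08]
2 101.63 103.34 11.47 [-1.4 -0.  14.1] [-0.06  0.39 -0.06]
3 101.61 103.35 11.72 [-2.7  0.1 13.2] [-0.02  0.44 -0.08]
4 101.46 103.28 11.97 [-2.2 -0.1 13.4] [-0.02  0.47 -0.03]
5 101.34 103.27 12.22 [-2.1 -0.6 14. ] [ 0.01  0.46 -0.04]
6 101.32 103.22 12.47 [-2.3  0.4 14.4] [ 0.06  0.39 -0.06]
7 101.36 103.27 12.72 [-2.9  0.6 14.9] [ 0.04  0.4  -0.04]
8 101.47 103.29 12.97 [-2.7 -1.  14.4] [ 0.    0.39 -0.13]
9 101.49 103.32 13.22 [-2.   0.9 14.5] [ 0.07  0.38 -0.11]
10 101.54 103.38 13.47 [-1.3 -0.4 13.9] [ 0.1   0.34 -0.12]
11 101.49 103.34 13.72 [-2.2  0.5 13.4] [ 0.09  0.41 -0.07]
12 101.37 103.27 13.97 [-2.6  0.2 13.8] [ 0.09  0.38 -0.1 ]
13 101.31 103.26 14.22 [-2.4  0.3 13.5] [ 0.11  0.38 -0.07]
14 101.2 103.22 14.47 [-2.2  0.1 15.8] [ 0.12  0.4  -0.12]
15 101.43 103.33 14.72 [-1.2  0.8 13.4] [ 0.12  0.32 -0.1 ]
16 101.32 103.23 14.97 [-1.9  1.3 14.3] [ 0.08  0.39 -0.08]
17 101.33 103.25 15.22 [-1.5  0.1 14.4] [ 0.06  0.34 -0.08]
18 101.36 103.26 15.47 [-2.3  0.  13.6] [ 0.07  0.3  -0.13]
19 101.28 103.25 15.72 [-2.3  0.4 14.8] [ 0.04  0.35 -0.14]
20 101.37 103.29 15.97 [-1.9 -0.6 13.7] [ 0.02  0.33 -0.08]
```

```bash
python3 - <<'E'
from h import *
import json,h
z,deg,off=json.load(open("st.json")); off=np.array(off); base=P0.copy(); f=m.get_contact_force(); prev=[-.1]
while deg<105:
    e=14.8-f[2]; z+=-np.clip(e*.00012,-.0004,.0005)
    off=np.clip(off+.00006*f[:2],-.002,.002); h.P0=base+off
    deg+=1
    f,t=step(z,deg)
    print(deg,round(m.get_position()[2]*1e3,2),round(m.get_time(),2),np.round(f,1),np.round(t,2))
    if f[2]>18.5 or t[2]<-.29 or (t[2]<np.median(prev[-6:])-.1): break
    prev.append(t[2])
json.dump([z,deg,off.tolist()],open("st.json","w"))
E
```

```text
21 103.26 16.23 [-1.9 -0.  14.5] [ 0.11  0.29 -0.07]
22 103.27 16.48 [-1.8  0.5 13.7] [ 0.1   0.25 -0.09]
23 103.2 16.73 [-0.8  0.4 15.3] [ 0.    0.21 -0.1 ]
24 103.23 16.98 [-0.6  0.2 14.8] [ 0.09  0.18 -0.04]
25 103.28 17.23 [-1.2  0.1 14.4] [-0.    0.22 -0.07]
26 103.22 17.48 [-0.8 -0.1 14.5] [ 0.03  0.13 -0.07]
27 103.27 17.73 [-0.9  0.1 14.6] [ 0.07  0.19 -0.12]
28 103.24 17.98 [-1.2  0.3 14.7] [ 0.04  0.14 -0.07]
29 103.22 18.23 [-0.7  1.  14.9] [ 0.08  0.18 -0.08]
30 103.22 18.48 [-1.8  0.3 14.1] [ 0.    0.12 -0.08]
31 103.17 18.73 [-0.2 -0.3 15.1] [ 0.03  0.16 -0.12]
32 103.19 18.98 [-0.1  0.7 15.5] [-0.02  0.18 -0.09]
33 103.22 19.23 [-0.4  0.8 14.3] [ 0.03  0.13 -0.13]
34 103.19 19.48 [-0.7 -0.2 14.3] [-0.    0.13 -0.09]
35 103.19 19.73 [-1.8 -0.3 15.4] [ 0.09  0.12 -0.07]
36 103.23 19.98 [-1.2  0.5 14.6] [ 0.1   0.11 -0.06]
37 103.21 20.23 [-0.5  0.5 14.9] [ 0.02  0.15 -0.07]
38 103.2 20.48 [-1.2 -0.3 15.4] [ 0.05  0.11 -0.04]
39 103.23 20.73 [-0.5  0.1 13.9] [ 0.08  0.14 -0.08]
40 103.19 20.98 [-1.1  0.2 14.1] [ 0.02  0.12 -0.04]
41 103.18 21.23 [-0.2  0.5 14.9] [ 0.07  0.12 -0.12]
42 103.19 21.48 [-0.5  0.4 14.6] [ 0.08  0.14 -0.12]
43 103.2 21.73 [-1.3 -0.3 15.8] [-0.02  0.17 -0.18]
44 103.24 21.98 [-0.6  0.3 14.2] [ 0.06  0.12 -0.24]
```

```bash
python3 - <<'E'
from h import *
import json,h
z,deg,off=json.load(open("st.json")); off=np.array(off); base=P0.copy(); f=m.get_contact_force()
for i in range(8):
    e=14.5-f[2]; z+=-np.clip(e*.0001,-.0003,.0003); h.P0=base+off
    if i>1: deg+=.5
    f,t=step(z,deg)
    print(deg,round(m.get_position()[2]*1e3,2),round(m.get_time(),2),np.round(f,1),np.round(t,2),round(m.get_width(),4))
    if f[2]>18.5 or t[2]<-.3: break
json.dump([z,deg,off.tolist()],open("st.json","w"))
E
```

```text
44 103.22 22.23 [-0.8  0.7 14.9] [ 0.03  0.16 -0.21] 0.0508
44 103.23 22.48 [-0.3  0.1 15.4] [ 0.02  0.11 -0.23] 0.0506
44.5 103.26 22.73 [-1.  -0.2 14.2] [ 0.05  0.11 -0.21] 0.0508
45.0 103.25 22.98 [-0.   0.5 14.9] [ 0.03  0.14 -0.23] 0.0508
45.5 103.25 23.23 [ 0.   0.7 14.7] [ 0.09  0.14 -0.3 ] 0.0509
```

```bash
python3 - <<'E'
from h import *
import json,h
z,deg,off=json.load(open("st.json")); off=np.array(off); base=P0.copy(); h.P0=base+off
for i in range(7):
    if i>0: deg+=.5
    T=[];F=[]
    f,t=step(z,deg); T.append(t[2])
    for k in range(3): m.hold(.04); T.append(m.get_torque()[2]); F.append(m.get_contact_force()[2])
    print(deg,round(m.get_time(),2),np.round(np.mean(F),1),np.round(np.mean(T),3),np.round(np.degrees(m.get_joint_positions()[5]),2))
    if np.mean(T)<-.31: break
json.dump([z,deg,off.tolist()],open("st.json","w"))
E
```

```text
45.5 23.6 14.3 -0.233 -26.64
46.0 23.98 14.1 -0.244 -27.14
46.5 24.35 14.2 -0.249 -27.64
47.0 24.73 14.7 -0.244 -28.14
47.5 25.1 14.0 -0.273 -28.64
48.0 25.48 20.1 0.021 -29.16
48.5 25.85 20.5 -0.021 -29.66
```

```bash
python3 - <<'E'
from h import *
import json,h
z,deg,off=json.load(open("st.json")); off=np.array(off); base=P0.copy(); h.P0=base+off
print(m.get_position())
f=m.get_contact_force()
for i in range(22):
    e=14.8-f[2]; z+=-np.clip(e*.00012,-.0005,.0003)
    if i>3: deg+=1
    f,t=step(z,deg)
    print(deg,round(z*1e3,2),round(m.get_position()[2]*1e3,2),round(m.get_time(),2),np.round(f,1),np.round(t,2))
    if f[2]>22 or t[2]<-.2: break
json.dump([z,deg,off.tolist()],open("st.json","w"))
E
```

```text
[0.55422526 0.20164979 0.10397521]
48.5 101.58 104.15 26.1 [-0.8 -0.5 17.9] [-0.02  0.26 -0.04]
48.5 101.95 104.28 26.35 [-0.4  0.7 15.1] [ 0.11  0.13 -0.01]
48.5 101.99 104.29 26.6 [-0.9 -0.2 15.6] [ 0.07  0.13 -0.05]
48.5 102.09 104.32 26.85 [-1.   0.1 14.3] [ 0.09  0.15 -0.04]
49.5 102.03 104.3 27.1 [-0.7 -0.7 14.8] [ 0.06  0.14 -0.07]
50.5 102.03 104.33 27.35 [-1.   1.  15.3] [ 0.11  0.08 -0.  ]
51.5 102.09 104.33 27.6 [-0.5  0.4 15.4] [0.14 0.15 0.02]
52.5 102.17 104.37 27.85 [-0.4  0.5 14.4] [ 0.08  0.14 -0.  ]
53.5 102.12 104.36 28.1 [ 0.3  0.3 15. ] [0.11 0.11 0.08]
54.5 102.15 104.4 28.35 [-0.4  0.4 14.5] [0.11 0.07 0.01]
55.5 102.12 104.39 28.6 [-0.8 -0.7 15.2] [ 0.14  0.1  -0.04]
56.5 102.17 104.4 28.85 [-1.   1.3 14.4] [ 0.17  0.02 -0.05]
57.5 102.12 104.41 29.1 [-1.6 -0.1 15.2] [0.19 0.13 0.02]
58.5 102.16 104.37 29.35 [ 0.2  0.2 14.4] [0.18 0.11 0.06]
59.5 102.11 104.4 29.6 [-0.6  0.8 14. ] [ 0.22  0.16 -0.03]
60.5 102.01 104.38 29.85 [-0.5  0.4 16.1] [ 0.2   0.13 -0.  ]
61.5 102.18 104.41 30.1 [-0.   1.5 12.9] [0.26 0.07 0.02]
62.5 101.94 104.35 30.35 [-0.7  0.4 15.6] [ 0.16  0.14 -0.  ]
63.5 102.04 104.36 30.6 [-0.5  1.8 15.2] [0.17 0.11 0.06]
64.5 102.09 104.4 30.85 [-0.3 -0.1 13.4] [0.26 0.12 0.01]
65.5 101.91 104.33 31.1 [-0.6  0.9 15.9] [ 0.18  0.2  -0.02]
66.5 102.04 104.33 31.35 [-0.3  1.9 15.3] [ 0.26  0.1  -0.03]
```

Height is now about 1 mm higher at the same load and there's no torque, so the dogs have ridden up out of engagement after the torque climbed at 43–47.5° (probably the stop). I turn on until they drop in again, press slightly deeper, and test whether the torque rises at once.

```bash
python3 - <<'E'
from h import *
import json,h
z,deg,off=json.load(open("st.json")); off=np.array(off); base=P0.copy(); h.P0=base+off
f=m.get_contact_force(); drop=False; T=[]
for i in range(45):
    e=(16.2 if drop else 14.5)-f[2]; z+=-np.clip(e*.00012,-.0005,.0005)
    if not drop: deg+=1.5
    elif abs(e)<1.5: deg+=1
    if deg>120: break
    f,t=step(z,deg); p=m.get_position()[2]*1e3
    if i%3==0 or drop: print(deg,round(z*1e3,2),round(p,2),round(m.get_time(),2),np.round(f,1),np.round(t,2))
    if not drop and (f[2]<10.5 or p<103.6): drop=True; print("drop",deg,p,f)
    if drop: T.append(t[2])
    if f[2]>19 or t[2]<-.3 or np.mean(T[-2:] or [0])<-.26: break
json.dump([z,deg,off.tolist()],open("st.json","w"))
E
```

```text
68.0 102.13 104.35 31.6 [-1.1  1.1 13.7] [0.28 0.08 0.01]
72.5 101.81 104.0 32.35 [-0.   1.6 12.6] [ 0.4  -0.02 -0.03]
drop 75.5 103.51771220146371 [ 0.88331488  1.82535362 13.03039637]
75.5 100.99 103.19 33.1 [-0.7  2.2 13.5] [0.36 0.09 0.02]
75.5 100.66 102.93 33.35 [-0.9  1.9 14.3] [0.35 0.07 0.01]
75.5 100.43 102.76 33.6 [ 0.4  1.  14.6] [ 0.36  0.09 -0.  ]
75.5 100.23 102.59 33.85 [-0.3  2.8 14.9] [0.36 0.1  0.03]
76.5 100.08 102.46 34.1 [-0.1  0.2 15.1] [0.35 0.17 0.01]
77.5 99.94 102.37 34.35 [-1.   1.3 15.4] [0.34 0.12 0.02]
78.5 99.85 102.3 34.6 [ 0.1  2.  14.7] [ 0.36  0.13 -0.01]
79.5 99.67 102.17 34.85 [-0.9  1.9 15.3] [ 0.32  0.16 -0.01]
80.5 99.57 102.1 35.1 [-0.9  2.3 16.3] [ 0.35  0.22 -0.01]
81.5 99.58 102.1 35.35 [-1.6  1.5 15.7] [0.42 0.24 0.04]
82.5 99.52 102.06 35.6 [-0.4  1.5 16.9] [0.39 0.24 0.04]
83.5 99.61 102.1 35.85 [-1.1  2.5 15.7] [ 0.43  0.22 -0.01]
84.5 99.54 102.04 36.1 [-1.2  2.  17.2] [ 0.41  0.21 -0.08]
85.5 99.66 102.12 36.35 [-1.3  2.2 14.8] [ 0.43  0.16 -0.11]
86.5 99.49 102.06 36.6 [-0.7  1.8 18.1] [ 0.39  0.26 -0.21]
86.5 99.72 102.11 36.85 [-0.2  2.3 14.3] [ 0.42  0.16 -0.22]
86.5 99.49 102.05 37.1 [-1.3  2.3 17. ] [ 0.37  0.25 -0.28]
87.5 99.58 102.08 37.35 [-1.5  1.8 16.5] [ 0.46  0.32 -0.31]
```

The dogs dropped in fully (5.3 mm), caught again about 41° (one dog pitch) on, and torque rose straight to 0.3 N·m: it is at the stop. Now I lift with a force guard.

```bash
python3 - <<'E'
from h import *
import json,h
z,deg,off=json.load(open("st.json")); h.P0=P0+np.array(off); deg-=.7
for zz in list(np.arange(z+.002,.1085,.002))+[.1095,.111,.1125,.114,.116,.119,.123,.128]:
    f,t=step(zz,deg); print(round(zz*1e3,1),round(m.get_position()[2]*1e3,2),round(m.get_time(),2),np.round(f,1),np.round(t,2),round(m.get_width(),4))
    if f[2]<-4: print("PULL"); break
json.dump([zz,deg,off],open("st.json","w"))
s1=snap("scene","pics/s4.png"); 
cv2.imwrite("pics/crop6.png",cv2.resize(cv2.imread("pics/s4.png")[130:210,310:410],None,fx=6,fy=6,interpolation=cv2.INTER_CUBIC))
E
```

```text
101.6 104.01 37.6 [-1.8  1.9 15.6] [0.4  0.25 0.03] 0.051
103.6 105.29 37.85 [0.5 1.9 8.6] [ 0.45 -0.11 -0.  ] 0.0508
105.6 106.78 38.1 [1.1 1.7 6.1] [ 0.38 -0.22 -0.04] 0.0505
107.6 107.75 38.35 [1.1 0.9 2.4] [ 0.16 -0.12 -0.02] 0.0506
109.5 109.34 38.6 [1.7 0.8 1.5] [ 0.05 -0.24 -0.08] 0.0506
111.0 110.87 38.85 [ 0.6  0.6 -0.3] [-0.06 -0.19  0.01] 0.0509
112.5 112.54 39.1 [ 0.7 -0.3 -1.1] [-0.09 -0.17  0.01] 0.0504
114.0 114.07 39.35 [ 0.4  0.2 -0.5] [-0.06 -0.08 -0.05] 0.0505
116.0 116.14 39.6 [ 0.1  0.3 -0.7] [-0.02 -0.03  0.  ] 0.0508
119.0 119.2 39.9 [-0.7  0.7 -1.2] [ 0.03 -0.   -0.01] 0.0511
123.0 123.18 40.25 [ 0.1 -0.5 -1.9] [ 0.05  0.01 -0.02] 0.0508
128.0 128.23 40.65 [-0.9  0.6  0.2] [-0.03  0.01  0.  ] 0.0509
```

View pics/crop6.png

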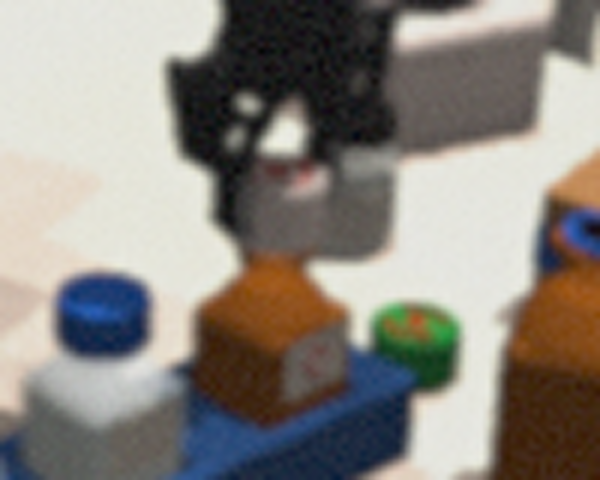

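The cap is clear of the neck in the gripper and the bottle hasn't moved in its well (bottle body still at about (355,187), bare neck visible at (356,174)). Now to the tray.

```bash
python3 - <<'E'
from h import *
import json,h
z,deg,off=json.load(open("st.json")); p=P0+np.array(off)
m.servo_line(np.r_[p,.21],rate=.15)
R=rot(np.radians(40)); q=[.456,-.299]
m.servo_line([*q,.21],R,rate=.3); print(m.get_time(),m.get_contact_force(),m.get_width())
m.servo_line([*q,.03],R,rate=.15); m.servo_line([*q,.006],R,rate=.06); m.hold(.1); f0=m.get_contact_force(); print(m.get_time(),f0)
s=snap("scene","pics/s5.png"); cv2.imwrite("pics/crop7.png",cv2.resize(cv2.imread("pics/s5.png")[190:310,130:270],None,fx=4,fy=4,interpolation=cv2.INTER_CUBIC))
E
```

```text
43.25 [ 0.4936278   0.04410675 -0.440255  ] 0.05083799607686609
45.25 [ 0.25640441  1.30454442 -1.26380809]
```

View pics/crop7.png

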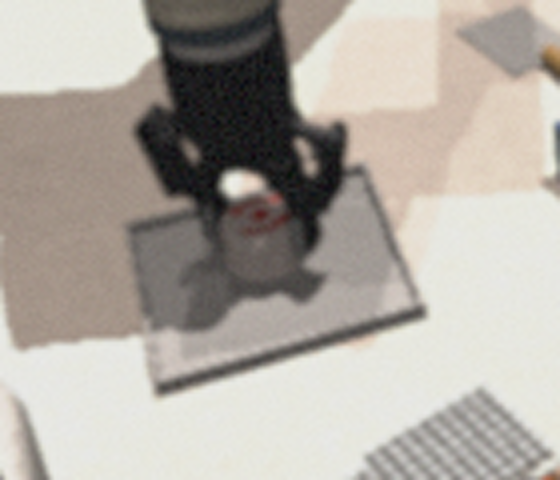

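The cap is held above the tray, near its centre (about (195,250)). I lower until it touches, then release.

```bash
python3 - <<'E'
from h import *
q=[.456,-.299]; R=rot(np.radians(40)); z=.006; hit=0
while z>-.016:
    z-=.001; m.servo_line([*q,z],R,rate=.02); f=m.get_contact_force()[2]; print(round(z*1e3,1),round(m.get_position()[2]*1e3,2),round(m.get_time(),2),round(f,1))
    if f>4: break
m.command_gripper(.054); print(m.get_contact_force(),m.get_width()); m.command_gripper(.066); print(m.get_time(),m.get_contact_force(),m.get_width())
m.servo_line([*q,.06],R,rate=.08); m.command_gripper(.085); m.servo_line([.40,0.0,.25],rot(np.radians(40)),rate=.3)
print(m.get_time(),m.get_contact_force())
s=snap("scene","pics/s6.png"); snap("top","pics/t6.png")
a=cv2.imread("pics/s6.png")[130:310,130:430]; cv2.imwrite("pics/crop8.png",cv2.resize(a,None,fx=2.6,fy=2.6,interpolation=cv2.INTER_CUBIC))
E
```

```text
5.0 5.12 45.55 -0.3
4.0 3.97 45.8 -0.6
3.0 2.92 46.05 -0.5
2.0 1.92 46.3 0.3
1.0 0.93 46.55 -0.5
0.0 -0.07 46.8 -0.7
-1.0 -1.07 47.05 -1.6
-2.0 -2.07 47.3 -0.3
-3.0 -3.06 47.55 -1.4
-4.0 -4.07 47.8 -0.8
-5.0 -5.08 48.05 -0.4
-6.0 -6.06 48.3 -1.2
-7.0 -7.07 48.55 -0.0
-8.0 -8.07 48.8 0.0
-9.0 -8.57 49.05 5.0
[-0.02307698  0.14921582  0.45587871] 0.05426250855370926
49.5417 [-0.12332307 -1.02094982 -0.23429325] 0.06608047901599655
52.225 [ 0.56575915 -0.24201823 -0.12143224]
```

View pics/crop8.png

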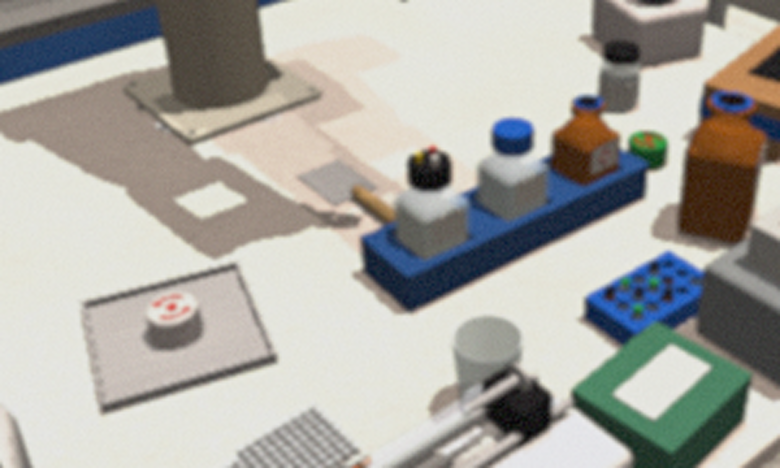

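The cap stands upright in the tray at about (197,252), with the red arrows on top. The bottle is open and down in its well at about (355,187), and everything else is where it was. Handing in.

```bash
python3 -c "
from h import *
m.sign_off(); print(m.get_time())"
```

```text
the job is handed in; nothing more can be done
the job is handed in; nothing more can be done
```

The amber bottle is open and still down in its well. The white cap stands upright in the steel tray. I handed the job in at about 52 s by the robot's clock.

**What I did**
- I pressed the cap at about 14–16 N while turning it anticlockwise. Torque rose to about 0.25 N·m at the first sign of the stop.
- There the dogs rode out, because the cap was only about 4.1 mm down. This briefly raised the press to about 20 N.
- I turned on until the dogs dropped in again, with the cap about 5.3 mm down. They caught about one dog pitch (40°) further on, and torque climbed at once to 0.31 N·m. I took that as the stop and turned no further.
- I then lifted the cap; the net upward pull never passed about 2 N. I lowered it until it touched the tray with about 5 N, and only then let go.

**Last checks**
- The final picture shows the cap near the tray's centre and the bottle open in its well. The other things look to be where they stood.
- The tool force was near zero after the gripper backed away.

**What disagreed**
- The fingertips sat about 40 mm higher than the stated tool geometry. My first closing, down to 48 mm, therefore met nothing above the cap. I corrected the height from the pictures.
- The torque while the inner shell was turning read about 0.09 N·m, just under the stated 0.1.
- I read the dogs riding out from the force and height readings; I did not see it in a picture.

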